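Clamp a sample cup in the bench shaker to one click of its torque handle

TASK

Slide the sample cup that stands on the bench shaker along its deck all the way into the pocket, then swing the blue clamp arm over it as far as the arm's stop, and then turn the three-spoke handle clockwise until its torque clutch clicks once with the cup clamped tight, stopping before a second click. Leave the two other cups and the bottle beside the shaker where they stand.

Things in the scene. Friction and masses are not known exactly. Their poses are not given: they have to be found in the camera images.
- shaker: White bench shaker, fixed, 254 x 232 mm. Origin at counter level under the pocket's centre; x from pocket to post, y out of the pocket's open mouth, z up. Deck top at z 50 mm, x -61..179, y -62..156. Pocket: rails with inner faces at x +-32.5 mm, 20 mm high, y -44..44, flaring to the mouth at y 75; end stop face at y -32 mm. Post at x 135, y 0.
- cup: The cup to clamp: soil sample cup with blue screw lid, 58 mm across at the body, 61 mm at the lid, 63 mm high, 0.10 to 0.21 kg, standing loose on the deck outside the pocket's mouth. Origin at the centre of its underside. Fully home, it rests on the end stop, its origin within 5 mm of the pocket's centre.
- swing_arm (a joint): Angle of the blue clamp arm about the vertical post, rad: 0 over the pocket at its stop, growing as it swings out, anticlockwise from above; starts 1.1 to 1.7. At 0 it points from the post along shaker -x. Arm bar 28 mm wide, z 140 to 163 mm, 135 mm from post axis to handle axis. Stiff hinge, 0.22 Nm; stays where left.
- clamp_head: The clamp arm with screw, pad and handle. Origin on the handle's vertical axis at counter level; x axis towards the post. Round pad (48 mm) below it starts 4 to 9 mm higher than the lid, differing each time; the handle turned clockwise (seen from above) lowers it 24 mm a turn. The screw stays where it is left.
- red_spoke (a point): Outer end of the red spoke's grip, on its centre line, 72 mm from the handle's axis, z 192 mm. Three level spokes 120 deg apart, one red, two black; grips 17 mm thick, 40 to 72 mm from the axis; hub 52 mm wide, top at z 209 mm. Clockwise pushes on the side away from the post press the arm on to its stop.
- click (a joint): Angle of the handle past the screw in its six-notch ball clutch, rad: 0 in the first notch, 1.05 after one click, 2.09 after two. Running free takes about 0.25 Nm (3 to 4 N at a grip); with the pad tight it climbs to 0.5 to 0.7 Nm (7 to 12 N), gives at 0.52 rad past the notch, then the handle jumps on by itself to the next notch.
- cup_left: Bystander: a like sample cup with blue lid, 61 x 63 mm, on the counter left of the shaker. Origin at the centre of its underside.
- cup_right: Bystander: a like sample cup with blue lid, 61 x 63 mm, on the counter right of the shaker. Origin at the centre of its underside.
- bottle: Bystander: white reagent bottle with white cap, 58 mm wide, 126 mm high, on the counter to the right. Origin at the centre of its underside.
Not all that is in view belongs to the job. Leave any brown or pink look-alike of the cup alone.

How it is judged (in metres and radians):
On the way, in this order (a step that is already met when the one before it is completed fails the run):
1. the cup is in the pocket, against its end stop (horizontal distance between cup and shaker below 0.008 m and angle between cup's own z axis and vertical below 0.1 rad), for 0.2 s.
2. the arm is over the cup, at its stop (value of joint swing_arm below 0.04 rad), for 0.2 s.
3. the handle has clicked once with the cup under the clamp (value of joint click above 0.85 rad and contact force between clamp_head and cup above 15 N), for 0.2 s.
At the end, for the whole second after the job is handed in: cup upright (within 0.1 rad) and within 8 mm of the pocket's centre; arm within 0.04 rad of its stop; handle one click on (click between 0.85 and 1.25 rad); clamp pressing on the cup with over 15 N (all of step 1 and all of step 3 and value of joint swing_arm below 0.04 rad and value of joint click below 1.25 rad); the robot touches nothing.
It fails at once if the handle clicks a second time (value of joint click above 1.6 rad).
It fails at once if a cup or the bottle round the shaker is knocked out of place (distance of any of cup_left, cup_right, bottle from where it was at the start of the episode above 0.03 m).
It fails at once if the cup is tipped (angle between cup's own z axis and vertical above 0.5 rad).
It also fails if it takes over 72 s, if anything falls off the work surface, if the arm or the gripper's body presses on something with over 40 N, if the wrist force passes 120 N, or if a joint passes its speed limit or range.

ROBOT

A 6-joint arm with a two-finger parallel gripper is mounted at the origin on the work surface; the furniture and walls round the work are solid. World frame = base frame: x ahead of the robot, y to its left, z up, the work surface at z = 0. Lengths are in mm, angles in rad, forces in N, time in s.
With the tool pointing down it reaches from about 300 to 775 mm from the base axis. Payload 14.6 kg.
Tool frame: the origin (TCP) lies at the very end of the fingers, on their centre line; the grasp point (between the pads) lies 19 mm behind it; z points along the fingers, y is the line along which they close (so a half turn about z gives the same grasp; the last joint's range is limited). The gripper opens to 94 mm and grips with 3 to 60 N. Pads are 16 mm wide; open, the fingers measure 119 mm over their backs; the gripper's body (75 mm by 177 mm) begins 78 mm behind the grasp point.
Start: joints at [1.128, 0.3, 1.521, -0, 1.321, -0.067], TCP at [201.856, 511.609, 205.446] pointing down, gripper open.
Joint ranges: [-3.03, 3.03], [-0.79, 2.21], [0.23, 2.52], [-1.04, 4.18], [0, 3.07], [-2.55, 2.55]. Speed limits (rad/s): [2.22, 2.22, 2.57, 3.14, 3.14, 3.14].

INTERFACE

Orientations are given as [roll, pitch, yaw] about the fixed x, y, z axes, in that order (R = Rz(yaw) Ry(pitch) Rx(roll)).
In Python, from cell import manip gives the robot as it stands. The module is installed in compiled form; this text tells all that it offers.
- The arm moves only by the shell command python3 -m inch 'ROWS' [FORCE]. ROWS is JSON, a list of rows, each an object of numbers: "gripper": the opening, from 0 (shut) to 1 (fully open); "dx", "dy", "dz": the shift along the world's x, y, z in m; "wx", "wy", "wz": the turn, a rotation vector about the world's x, y, z in degrees. A call has exactly 5 rows; each row is the pose to reach, as a shift and turn from the pose commanded when the call began; what a row does not reach only later rows make up. A row lasts 1/12 s, in which the tool goes at most 41.7 mm and 7.16 degrees, less where a joint would pass 70% of its speed; a pose out of reach is approached as far as the arm can. A call with a gripper value outside its range is refused whole. The fingers move at their own pace and stop on an object; FORCE is the grip in N (left out, the last holds). Time passes only in rows, so rows that repeat a pose let the fingers close, or fill a call up. It gives the time, the measured TCP pose, the force, the opening and the grip force at its end, in the units of the state.
- manip.read_state(): the state, without advancing time (a new reading comes with each control period).
- manip.camera(name): name is "scene" or "side" or "wrist"; returns the picture (420x560x3 uint8, blue, green, red); there is no depth.
- manip.camera_info(name): a dict with "camera_matrix" (3x3 intrinsics, pixels), "D" ([k1, k2, p1, p2, k3] as OpenCV has them; the pictures are not rectified), "R" (3x3) and "t" (3): a world point X has camera coordinates R X + t; the wrist camera has in their place "tool_from_camera" (4x4, takes a point from camera to tool coordinates, whose origin is the TCP and whose axes are the flange's). Camera axes: x right, y down, z forward; pixel columns grow to the right and rows downward; lengths in mm; the calibration is good to about 2 mm. A picture is of the moment at which its call begins: read the wrist's pose just before it. camera_info takes no time and is no camera call.
- manip.sign_off(): hands the job in; it is judged then, once.
The state is a dict: "clock": time; "joints": joint angles; "qd": joint speeds; "effort": joint torques, N m; "eef_pos": TCP position; "eef_rot": TCP orientation; "wrist_force": force on the tool from outside, world axes, zero at the start; "moment": the same for the moment, N m; "finger_gap": finger opening in mm; "finger_force": force on a finger pad.
Only numpy, scipy, OpenCV 4.12 (cv2) and the standard library are available. Lean on these libraries where they do the work, as an engineer would, in place of code of your own. Each camera call takes 0.05 s, during which the arm holds its last target. There are 200 camera calls.

## Working session

There is one attempt and no reset: what is moved stays moved. The work goes in short steps, Python scripts to look and compute and a shell command to move; the robot and the scene stay as the last step left them, time stands still between calls to the robot, and variables do not carry over. Pictures are saved under pics/ and viewed, at most 10 in all, crops included, and the job is handed in when it is done.

```bash
mkdir -p pics; ls; python3 - <<'E'
from cell import manip
import cv2,numpy as np
for n in ("scene","side"):
    cv2.imwrite(f"pics/{n}0.png",manip.camera(n))
    i=manip.camera_info(n);print(n,{k:np.round(v,4).tolist() for k,v in i.items() if hasattr(v,'__len__') and not isinstance(v,str)})
print(manip.camera_info("wrist"))
print(manip.read_state())
E
```

```text
pics
scene {'camera_matrix': [[394.6764, 0.0, 281.1554], [0.0, 394.6764, 209.938], [0.0, 0.0, 1.0]], 'D': [-0.0365, 0.0, 0.0, 0.0, 0.0], 'R': [[0.8811, -0.4726, -0.0167], [-0.3858, -0.6981, -0.6032], [0.2734, 0.5379, -0.7974]], 't': [-362.2132, 397.6615, 992.6394]}
side {'camera_matrix': [[487.8128, 0.0, 279.3123], [0.0, 487.8128, 211.794], [0.0, 0.0, 1.0]], 'D': [-0.093, 0.0, 0.0, 0.0, 0.0], 'R': [[-0.8018, -0.5973, -0.017], [-0.3132, 0.4444, -0.8393], [0.5089, -0.6676, -0.5434]], 't': [500.2142, 218.0841, 1311.3051]}
{'camera_matrix': array([[350.82648198,   0.        , 277.03156948],
       [  0.        , 350.82648198, 206.30115575],
       [  0.        ,   0.        ,   1.        ]]), 'D': array([-0.06374424,  0.        ,  0.        ,  0.        ,  0.        ]), 'tool_from_camera': array([[-1.02465109e-03, -9.67403897e-01, -2.53236352e-01,
         7.26106410e+01],
       [ 9.99998558e-01, -1.33413024e-03,  1.05037517e-03,
        -8.13244492e-01],
       [-1.35398731e-03, -2.53234911e-01,  9.67403869e-01,
        -1.78445954e+02],
       [ 0.00000000e+00,  0.00000000e+00,  0.00000000e+00,
         1.00000000e+00]])}
{'clock': 0.1, 'joints': array([ 1.12839066e+00,  3.00409133e-01,  1.52153238e+00, -1.05731190e-05,
        1.32070662e+00, -6.66146565e-02]), 'qd': array([ 0.00084406, -0.00205432, -0.00127068,  0.00120243,  0.001195  ,
       -0.00090835]), 'effort': array([ 2.60922556e-03, -5.32640433e+01, -3.53287733e+01,  7.10062799e-02,
        2.35447695e-02, -5.40810038e-05]), 'eef_pos': array([201.76291552, 511.39393866, 204.94092234]), 'eef_rot': array([-3.14053883e+00, -6.00401392e-05,  2.76580424e+00]), 'wrist_force': array([-0.62184791,  0.08672638, -0.1632003 ]), 'moment': array([ 0.00140327, -0.01266668,  0.0519117 ]), 'finger_force': 0.0, 'finger_gap': 93.91993713779839}
```

View pics/scene0.png

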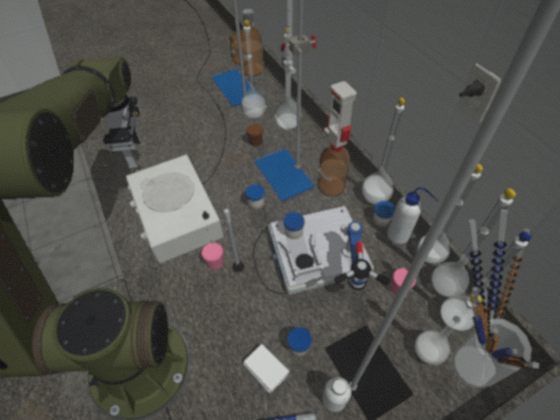

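View pics/side0.png

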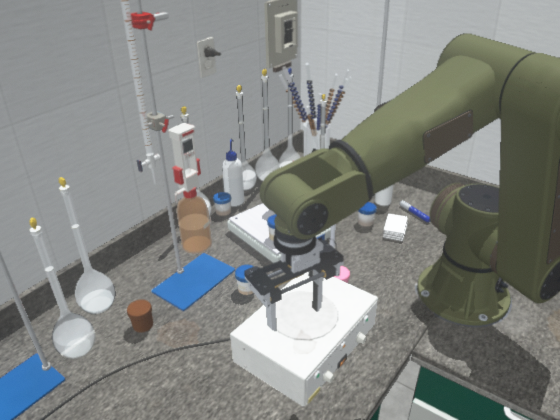

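Scene: the shaker is at about (320,250), the cup on its deck at (294,224), the clamp arm at (357,245) and the bystander cups at (256,195), (300,340) and (384,212). The side view is blocked by the robot. I'll zoom in.

```bash
python3 - <<'E'
import cv2
im=cv2.imread("pics/scene0.png")[190:310,250:410]
cv2.imwrite("pics/crop0.png",cv2.resize(im,None,fx=5,fy=5,interpolation=cv2.INTER_CUBIC))
E
```

```text
(no output)
```

View pics/crop0.png

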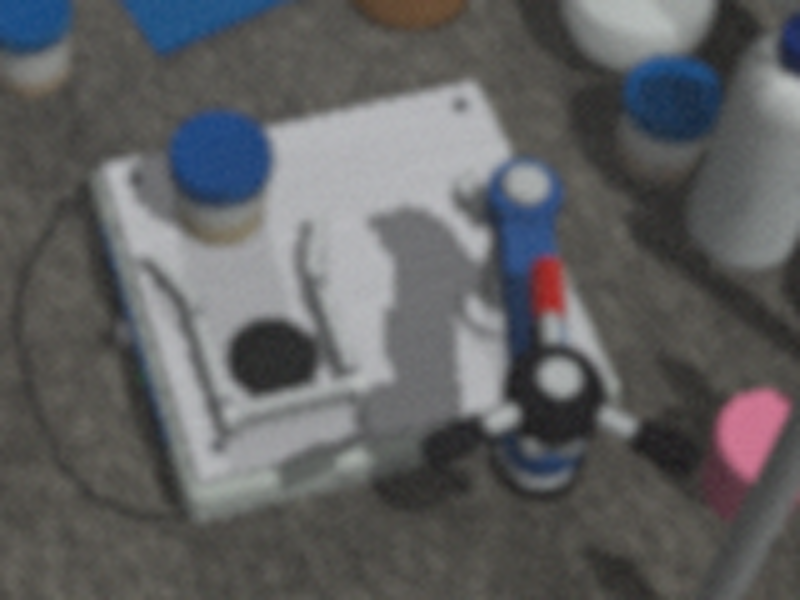

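The crop shows, in crop pixels:
- deck corners at (100,165), (470,85), (617,387) and (197,485)
- lid centre at (220,155)
- post top at (527,185)
- hub top at (560,378)
- red spoke end at (548,260)

The arm is swung out towards the robot.

```bash
cat >h.py <<'E'
from cell import manip
import cv2,numpy as np
from scipy.spatial.transform import Rotation as Ro
def cam(n,pos=None,rot=None):
    i=manip.camera_info(n);K=np.array(i["camera_matrix"]);D=np.array(i["D"])
    if n=="wrist":
        T=np.eye(4);T[:3,:3]=Ro.from_euler("xyz",rot).as_matrix();T[:3,3]=pos
        M=T@i["tool_from_camera"];R=M[:3,:3].T;t=-R@M[:3,3]
    else:R,t=np.array(i["R"]),np.array(i["t"])
    return K,D,R,t
def ray(c,px,z):
    K,D,R,t=c;p=cv2.undistortPoints(np.float64([[px]]),K,D)[0,0]
    d=R.T@np.r_[p,1];o=-R.T@t
    return o+d*(z-o[2])/d[2]
def proj(c,X):
    K,D,R,t=c;return cv2.projectPoints(np.float64(X).reshape(-1,3),cv2.Rodrigues(R)[0],t,K,D)[0][:,0]
def sh(p,S): # shaker->world
    x,y,a=S;return np.r_[Ro.from_euler('z',a).as_matrix()[:2,:2]@np.array(p[:2])+[x,y],p[2]]
def inv(p,S):
    x,y,a=S;return Ro.from_euler('z',-a).as_matrix()[:2,:2]@(np.array(p[:2])-[x,y])
E
python3 - <<'E'
from h import *
from scipy.optimize import least_squares
c=cam("scene");f=lambda x,y:np.array([250+(x-2)/5,190+(y-2)/5])
obj=[(-61,156,50),(179,156,50),(179,-62,50),(-61,-62,50)]
px=[f(100,165),f(470,85),f(617,387),f(197,485)]
g=lambda S:(proj(c,[sh(o,S) for o in obj])-px).ravel()
W=np.mean([ray(c,p,50) for p in px],0)
r=min((least_squares(g,[W[0],W[1],a]) for a in np.arange(-3,3,1)),key=lambda r:r.cost)
S=r.x;S[2]=(S[2]+np.pi)%(2*np.pi)-np.pi;print("S",S,np.degrees(S[2]),r.fun.round(1))
for n,p,z in [("lid",(220,155),63+50),("post",(527,185),170),("hub",(560,378),209),("red",(548,260),192)]:
    w=ray(c,f(*p),z);print(n,w.round(),inv(w,S).round())
for n,p,z in [("left",(256,191),63),("near",(300,339),63),("right",(384,210),63),("bottlecap?",(338,384),126)]:
    w=ray(c,p,z);print(n,w.round(),inv(w,S).round())
p=sh((135,0,0),S);h=ray(c,f(560,378),209);d=inv(h,S)-[135,0];print("arm",np.arctan2(-d[1],-d[0]),np.hypot(*d))
E
```

```text
S [ 5.04586534e+02  3.63530748e+01 -2.34659512e-01] -13.44499966779641 [ 0.2  0.7  1.1 -0.1 -1.2 -0.8 -0.   0.3]
lid [527. 137. 113.] [ -2. 103.]
post [638.   7. 170.] [137.   3.]
hub [ 569. -111.  209.] [  97. -128.]
red [610. -47. 192.] [122. -56.]
left [497. 327.  63.] [-75. 281.]
near [ 384. -151.   63.] [ -74. -211.]
right [805.  70.  63.] [285. 102.]
bottlecap? [ 395. -294.  126.] [ -30. -347.]
arm 1.2839058138990944 133.66724518242123
```

```bash
python3 - <<'E'
from h import *
c=cam("scene")
for n,p in [("pole",(350,390)),("stand2",(238,268)),("bluestand",(298,175)),("blackmat",(368,370)),("pink",(402,282)),("stand3",(245,105))]:
    w=ray(c,p,0);print(n,w.round(),proj(c,[w+[0,0,z] for z in(60,150,300,500)]).round().tolist())
E
```

```text
pole [ 440. -301.    0.] [[353.0, 384.0], [359.0, 374.0], [371.0, 351.0], [394.0, 307.0]]
stand2 [340. 137.   0.] [[236.0, 258.0], [232.0, 240.0], [225.0, 206.0], [211.0, 142.0]]
bluestand [676. 370.   0.] [[298.0, 163.0], [299.0, 143.0], [300.0, 105.0], [301.0, 40.0]]
blackmat [ 506. -283.    0.] [[372.0, 363.0], [379.0, 351.0], [394.0, 326.0], [422.0, 277.0]]
pink [ 733. -131.    0.] [[407.0, 272.0], [415.0, 255.0], [432.0, 221.0], [463.0, 158.0]]
stand3 [678. 812.   0.] [[244.0, 93.0], [242.0, 73.0], [237.0, 36.0], [231.0, -24.0]]
```

```bash
python3 -m inch '[{"dx":0.03,"dy":-0.02,"dz":0.01,"wz":-6.5,"gripper":1},{"dx":0.06,"dy":-0.045,"dz":0.02,"wz":-13},{"dx":0.09,"dy":-0.07,"dz":0.03,"wz":-20},{"dx":0.12,"dy":-0.1,"dz":0.04,"wz":-27},{"dx":0.15,"dy":-0.13,"dz":0.05,"wz":-33}]'
python3 -m inch '[{"dx":0.025,"dy":-0.03,"wz":-6.5},{"dx":0.05,"dy":-0.06,"wz":-13},{"dx":0.075,"dy":-0.09,"wz":-20},{"dx":0.1,"dy":-0.12,"wz":-27},{"dx":0.12,"dy":-0.15,"wz":-33}]'
python3 -m inch '[{"dx":0.015,"dy":-0.02,"wz":-4},{"dx":0.03,"dy":-0.04,"wz":-8},{"dx":0.045,"dy":-0.06,"wz":-12},{"dx":0.055,"dy":-0.08,"wz":-16},{"dx":0.055,"dy":-0.09,"wz":-16}]'
python3 - <<'E'
from h import *
s=manip.read_state();print(s["eef_pos"],s["eef_rot"],s["joints"])
w=manip.camera("wrist");a=manip.camera("scene");b=manip.camera("side")
cv2.imwrite("pics/w1.png",w)
z=np.zeros((600,800,3),np.uint8);z[:300,:400]=cv2.resize(a,(400,300));z[:300,400:]=cv2.resize(b,(400,300));z[300:,:400]=cv2.resize(w,(400,300))
z[300:,400:]=cv2.resize(a[130:310,170:410],(400,300))
cv2.imwrite("pics/m1.png",z)
E
```

```text
[201.76291552 511.39393866 204.94092234] [-3.14053883e+00 -6.00401392e-05  2.76580424e+00] [ 1.12839066e+00  3.00409133e-01  1.52153238e+00 -1.05731190e-05
  1.32070662e+00 -6.66146565e-02]validation failed for argument at $[0]...
validation failed for argument at $[0]...
validation failed for argument at $[0]...
```

View pics/m1.png

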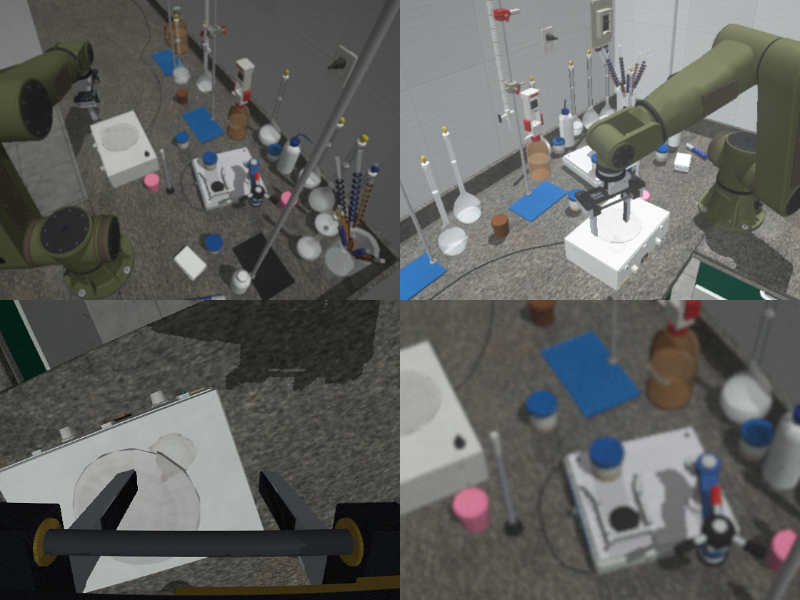

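The calls were refused, so nothing moved. The montage confirms the layout, and a thin rod stands left of the shaker at scene (238,268). I'll retry with all seven keys in every row.

```bash
python3 -m inch '[{"gripper":1,"dx":0.03,"dy":-0.02,"dz":0.01,"wx":0,"wy":0,"wz":-6.5},{"gripper":1,"dx":0.06,"dy":-0.045,"dz":0.02,"wx":0,"wy":0,"wz":-13},{"gripper":1,"dx":0.09,"dy":-0.07,"dz":0.03,"wx":0,"wy":0,"wz":-20},{"gripper":1,"dx":0.12,"dy":-0.1,"dz":0.04,"wx":0,"wy":0,"wz":-27},{"gripper":1,"dx":0.15,"dy":-0.13,"dz":0.05,"wx":0,"wy":0,"wz":-33}]'
```

```text
clock: 0.67
eef_pos: [350.2, 382.8, 255.0]
eef_rot: [-3.141, 0.0, 2.184]
wrist_force: [0.5, 1.0, 0.2]
finger_gap: 93.9
finger_force: 0.0
```

```bash
python3 -m inch '[{"gripper":1,"dx":0.025,"dy":-0.03,"dz":0,"wx":0,"wy":0,"wz":-6.5},{"gripper":1,"dx":0.05,"dy":-0.06,"dz":0,"wx":0,"wy":0,"wz":-13},{"gripper":1,"dx":0.075,"dy":-0.09,"dz":0,"wx":0,"wy":0,"wz":-20},{"gripper":1,"dx":0.1,"dy":-0.12,"dz":0,"wx":0,"wy":0,"wz":-27},{"gripper":1,"dx":0.12,"dy":-0.15,"dz":0,"wx":0,"wy":0,"wz":-33}]'
python3 -m inch '[{"gripper":1,"dx":0.015,"dy":-0.02,"dz":0,"wx":0,"wy":0,"wz":-4},{"gripper":1,"dx":0.03,"dy":-0.04,"dz":0,"wx":0,"wy":0,"wz":-8},{"gripper":1,"dx":0.045,"dy":-0.06,"dz":0,"wx":0,"wy":0,"wz":-12},{"gripper":1,"dx":0.055,"dy":-0.08,"dz":0,"wx":0,"wy":0,"wz":-15.5},{"gripper":1,"dx":0.055,"dy":-0.09,"dz":0,"wx":0,"wy":0,"wz":-15.5}]'
python3 - <<'E'
from h import *
s=manip.read_state();print(s["eef_pos"],s["eef_rot"],s["joints"])
w=manip.camera("wrist");a=manip.camera("scene");b=manip.camera("side")
cv2.imwrite("pics/w2.png",w);cv2.imwrite("pics/s2.png",a);cv2.imwrite("pics/b2.png",b)
z=np.zeros((600,800,3),np.uint8);z[:300,:400]=cv2.resize(a,(400,300));z[:300,400:]=cv2.resize(b,(400,300));z[300:,:400]=cv2.resize(w,(400,300))
cv2.imwrite("pics/m2.png",z)
E
```

```text
clock: 1.08
eef_pos: [470.4, 232.4, 254.5]
eef_rot: [3.142, 0.0, 1.607]
wrist_force: [0.0, 0.7, -0.2]
finger_gap: 94.1
finger_force: 0.0
clock: 1.5
eef_pos: [525.3, 142.2, 254.1]
eef_rot: [-3.141, 0.001, 1.338]
wrist_force: [-0.8, -0.6, -0.9]
finger_gap: 93.8
finger_force: 0.0
[525.2621544  142.21601435 254.08591972] [-3.14116646e+00  5.09219631e-04  1.33846872e+00] [ 1.97246641e-01  2.54215854e-01  1.46596495e+00 -2.88639072e-04
  1.42201141e+00  4.29617226e-01]
```

View pics/m2.png

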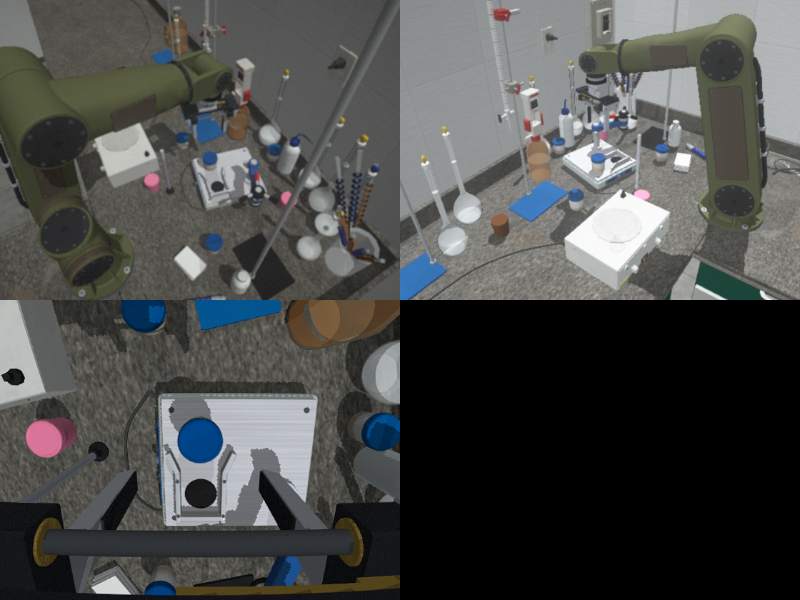

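Wrist view: the cup lid is at about (280,196) full-scale, the deck's far corners at (224,136) and (442,136), and the pad recess at (280,270). The forearm is high above the thin rod. Next I'll measure precisely.

```bash
python3 - <<'E'
from h import *
s=manip.read_state();c=cam("wrist",s["eef_pos"],s["eef_rot"])
w=cv2.imread("pics/w2.png").astype(int)
m=((w[...,0]>w[...,2]+50)&(w[...,0]>80)).astype(np.uint8)
m[:140]=0;m[270:]=0;m[:,:225]=0;m[:,340:]=0
n,l,st,ce=cv2.connectedComponentsWithStats(m);k=1+st[1:,4].argmax();print(st[k],ce[k])
b=st[k];ctr=(b[0]+b[2]/2-.5,b[1]+b[3]/2-.5)
S=(504.6,36.4,-.2347)
for q in(ctr,ce[k]):
    L=ray(c,q,113);print("lid",L,inv(L,S))
for n_,p,z in[("cTL",(224,137),50),("cTR",(442,137),50),("dark",(280,270),50)]:
    W=ray(c,p,z);print(n_,W.round(1),inv(W,S).round(1))
cs=cam("side");print(proj(cs,[(525,142,z) for z in(254,400,500,550,600)]).round().tolist(),proj(cs,[(340,137,z) for z in(0,250,300)]).round().tolist())
z=cv2.resize(cv2.imread("pics/w2.png")[120:400,200:480],(600,600))
y=cv2.resize(cv2.imread("pics/b2.png")[20:220,300:400],(200,400))
o=np.zeros((600,800,3),np.uint8);o[:,:600]=z;o[:400,600:]=y;cv2.imwrite("pics/z2.png",o)
E
```

```text
[ 249  167   63   61 3047] [279.90285527 197.06038727]
lid [526.77406173 141.71312187 113.        ] [ -2.92455406 107.58247829]
lid [526.67250406 141.67708866 113.        ] [ -3.01494787 107.52381561]
cTL [480.1 205.6  50. ] [-63.2 158.9]
cTR [711.3 153.1  50. ] [173.9 161.6]
dark [504.2  40.7  50. ] [-1.4  4.1]
[[276.0, 177.0], [275.0, 128.0], [274.0, 91.0], [273.0, 71.0], [273.0, 50.0]] [[330.0, 272.0], [334.0, 197.0], [335.0, 180.0]]
```

View pics/z2.png

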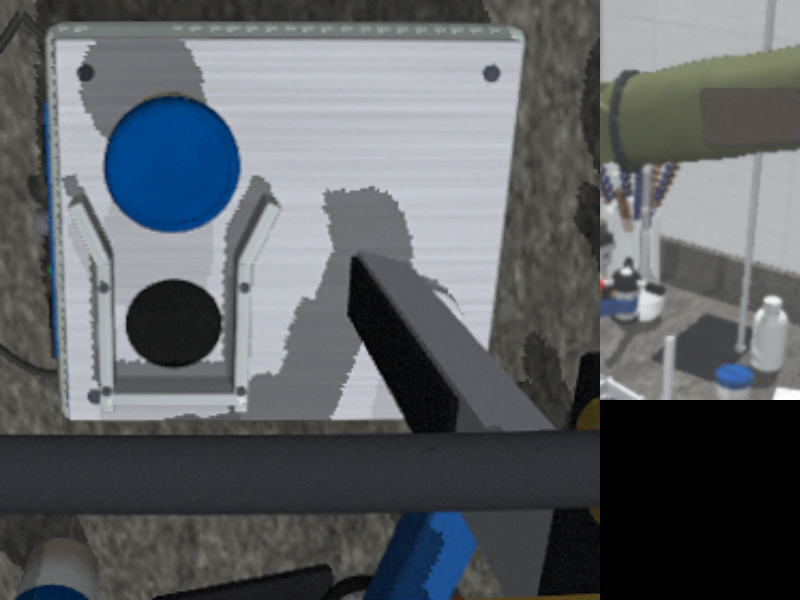

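Cup centre is (526.8,141.7) in the world and about 103 mm from the pocket centre along shaker -y. The rod top is at about 275 mm, well under the forearm. Going down.

```bash
python3 -m inch '[{"gripper":1,"dx":0.001,"dy":0,"dz":-0.035,"wx":0,"wy":0,"wz":0},{"gripper":1,"dx":0.001,"dy":0,"dz":-0.075,"wx":0,"wy":0,"wz":0},{"gripper":1,"dx":0.001,"dy":0,"dz":-0.115,"wx":0,"wy":0,"wz":0},{"gripper":1,"dx":0.001,"dy":0,"dz":-0.15,"wx":0,"wy":0,"wz":0},{"gripper":1,"dx":0.001,"dy":0,"dz":-0.176,"wx":0,"wy":0,"wz":0}]'
python3 -m inch '[{"gripper":0.6,"dx":0,"dy":0,"dz":0,"wx":0,"wy":0,"wz":0},{"gripper":0.6,"dx":0,"dy":0,"dz":0,"wx":0,"wy":0,"wz":0},{"gripper":0.6,"dx":0,"dy":0,"dz":0,"wx":0,"wy":0,"wz":0},{"gripper":0.6,"dx":0,"dy":0,"dz":0,"wx":0,"wy":0,"wz":0},{"gripper":0.6,"dx":0,"dy":0,"dz":0,"wx":0,"wy":0,"wz":0}]' 8
```

```text
clock: 2.07
eef_pos: [523.5, 145.4, 75.8]
eef_rot: [-3.139, 0.001, 1.346]
wrist_force: [1.1, -0.2, 0.3]
finger_gap: 93.9
finger_force: 0.0
clock: 2.48
eef_pos: [526.0, 144.6, 80.4]
eef_rot: [3.139, -0.001, 1.344]
wrist_force: [0.3, 0.9, 0.1]
finger_gap: 63.9
finger_force: 0.0
```

```bash
python3 -m inch '[{"gripper":0.5,"dx":0,"dy":0,"dz":0,"wx":0,"wy":0,"wz":0},{"gripper":0.5,"dx":0,"dy":0,"dz":0,"wx":0,"wy":0,"wz":0},{"gripper":0.5,"dx":0,"dy":0,"dz":0,"wx":0,"wy":0,"wz":0},{"gripper":0.5,"dx":0,"dy":0,"dz":0,"wx":0,"wy":0,"wz":0},{"gripper":0.5,"dx":0,"dy":0,"dz":0,"wx":0,"wy":0,"wz":0}]' 8
python3 -c "
from h import *
s=manip.read_state();print(s['eef_pos'],s['eef_rot'],s['qd'].round(3),s['joints'])"
```

```text
clock: 2.9
eef_pos: [525.9, 144.4, 79.9]
eef_rot: [3.14, -0.001, 1.343]
wrist_force: [-0.9, 0.7, 7.6]
finger_gap: 57.5
finger_force: 8.0
[525.93520317 144.42312475  79.93584316] [ 3.13950058e+00 -1.06000844e-03  1.34331932e+00] [ 0.002 -0.001  0.002  0.001  0.002  0.   ] [2.00792514e-01 4.25153195e-01 1.66352004e+00 1.09991995e-04
 1.05057607e+00 4.28216069e-01]
```

```bash
python3 -m inch '[{"gripper":0.5,"dx":-0.004,"dy":-0.018,"dz":0,"wx":0,"wy":0,"wz":0},{"gripper":0.5,"dx":-0.008,"dy":-0.036,"dz":0,"wx":0,"wy":0,"wz":0},{"gripper":0.5,"dx":-0.012,"dy":-0.054,"dz":0,"wx":0,"wy":0,"wz":0},{"gripper":0.5,"dx":-0.016,"dy":-0.072,"dz":0,"wx":0,"wy":0,"wz":0},{"gripper":0.5,"dx":-0.019,"dy":-0.086,"dz":0,"wx":0,"wy":0,"wz":0}]' 8
python3 -m inch '[{"gripper":0.5,"dx":-0.001,"dy":-0.003,"dz":0,"wx":0,"wy":0,"wz":0},{"gripper":0.5,"dx":-0.002,"dy":-0.007,"dz":0,"wx":0,"wy":0,"wz":0},{"gripper":0.5,"dx":-0.003,"dy":-0.01,"dz":0,"wx":0,"wy":0,"wz":0},{"gripper":0.5,"dx":-0.003,"dy":-0.012,"dz":0,"wx":0,"wy":0,"wz":0},{"gripper":0.5,"dx":-0.003,"dy":-0.012,"dz":0,"wx":0,"wy":0,"wz":0}]' 8
python3 -c "
from h import *
s=manip.read_state();print(s['eef_pos'],s['eef_rot'])
w=manip.camera('wrist');cv2.imwrite('pics/w3.png',w)"
```

```text
clock: 3.32
eef_pos: [506.8, 57.7, 79.9]
eef_rot: [3.139, -0.002, 1.343]
wrist_force: [2.0, 4.7, 7.2]
finger_gap: 57.0
finger_force: 8.0
clock: 3.73
eef_pos: [504.0, 46.5, 79.8]
eef_rot: [3.139, -0.001, 1.343]
wrist_force: [2.5, 3.2, 5.5]
finger_gap: 57.6
finger_force: 8.0
[503.99559368  46.4937956   79.76015957] [ 3.13936731e+00 -1.33774852e-03  1.34312657e+00]
```

View pics/w3.png

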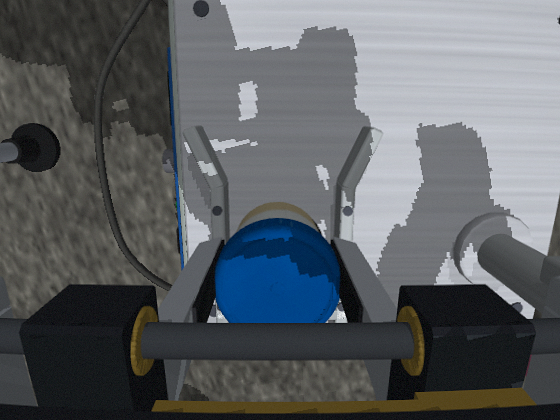

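The cup is between the rails with the lid at about (278,275). I'll push the last few mm until the stop is felt.

```bash
python3 -m inch '[{"gripper":0.5,"dx":0,"dy":-0.001,"dz":0,"wx":0,"wy":0,"wz":0},{"gripper":0.5,"dx":-0.001,"dy":-0.002,"dz":0,"wx":0,"wy":0,"wz":0},{"gripper":0.5,"dx":-0.001,"dy":-0.003,"dz":0,"wx":0,"wy":0,"wz":0},{"gripper":0.5,"dx":-0.001,"dy":-0.004,"dz":0,"wx":0,"wy":0,"wz":0},{"gripper":0.5,"dx":-0.001,"dy":-0.004,"dz":0,"wx":0,"wy":0,"wz":0}]' 8
python3 -m inch '[{"gripper":0.5,"dx":0,"dy":-0.001,"dz":0,"wx":0,"wy":0,"wz":0},{"gripper":0.5,"dx":0,"dy":-0.001,"dz":0,"wx":0,"wy":0,"wz":0},{"gripper":0.5,"dx":0,"dy":-0.002,"dz":0,"wx":0,"wy":0,"wz":0},{"gripper":0.5,"dx":0,"dy":-0.002,"dz":0,"wx":0,"wy":0,"wz":0},{"gripper":0.5,"dx":0,"dy":-0.002,"dz":0,"wx":0,"wy":0,"wz":0}]' 8
```

```text
clock: 4.2
eef_pos: [503.0, 42.7, 79.8]
eef_rot: [3.139, -0.001, 1.343]
wrist_force: [1.1, 4.3, 6.4]
finger_gap: 57.3
finger_force: 8.0
clock: 4.62
eef_pos: [503.1, 40.8, 79.7]
eef_rot: [3.139, -0.001, 1.343]
wrist_force: [0.8, 4.9, 6.1]
finger_gap: 57.6
finger_force: 8.0
```

```bash
python3 -m inch '[{"gripper":0.5,"dx":0,"dy":-0.001,"dz":0,"wx":0,"wy":0,"wz":0},{"gripper":0.5,"dx":0,"dy":-0.001,"dz":0,"wx":0,"wy":0,"wz":0},{"gripper":0.5,"dx":0,"dy":-0.002,"dz":0,"wx":0,"wy":0,"wz":0},{"gripper":0.5,"dx":-0.001,"dy":-0.003,"dz":0,"wx":0,"wy":0,"wz":0},{"gripper":0.5,"dx":-0.001,"dy":-0.003,"dz":0,"wx":0,"wy":0,"wz":0}]' 8
python3 -m inch '[{"gripper":0.5,"dx":0,"dy":-0.001,"dz":0,"wx":0,"wy":0,"wz":0},{"gripper":0.5,"dx":0,"dy":-0.001,"dz":0,"wx":0,"wy":0,"wz":0},{"gripper":0.5,"dx":0,"dy":-0.002,"dz":0,"wx":0,"wy":0,"wz":0},{"gripper":0.5,"dx":-0.001,"dy":-0.003,"dz":0,"wx":0,"wy":0,"wz":0},{"gripper":0.5,"dx":-0.001,"dy":-0.003,"dz":0,"wx":0,"wy":0,"wz":0}]' 8
```

```text
clock: 5.03
eef_pos: [502.3, 37.8, 79.8]
eef_rot: [3.139, -0.002, 1.343]
wrist_force: [2.9, 4.4, 5.0]
finger_gap: 57.3
finger_force: 8.0
clock: 5.45
eef_pos: [501.5, 35.3, 79.9]
eef_rot: [3.138, -0.002, 1.343]
wrist_force: [3.1, 8.3, 6.2]
finger_gap: 57.3
finger_force: 8.0
```

```bash
python3 -m inch '[{"gripper":0.5,"dx":0,"dy":-0.001,"dz":0,"wx":0,"wy":0,"wz":0},{"gripper":0.5,"dx":0,"dy":-0.001,"dz":0,"wx":0,"wy":0,"wz":0},{"gripper":0.5,"dx":0,"dy":-0.002,"dz":0,"wx":0,"wy":0,"wz":0},{"gripper":0.5,"dx":-0.001,"dy":-0.002,"dz":0,"wx":0,"wy":0,"wz":0},{"gripper":0.5,"dx":-0.001,"dy":-0.002,"dz":0,"wx":0,"wy":0,"wz":0}]' 8
python3 - <<'E'
from h import *
s=manip.read_state();print(s['eef_pos'],s['eef_rot'])
w=manip.camera('wrist');cv2.imwrite('pics/w4.png',w);c=cam("wrist",s["eef_pos"],s["eef_rot"])
w=w.astype(int);m=((w[...,0]>w[...,2]+50)&(w[...,0]>80)).astype(np.uint8);m[:,:205]=0
n,l,st,ce=cv2.connectedComponentsWithStats(m);k=1+st[1:,4].argmax();b=st[k];print(b)
L=ray(c,(b[0]+b[2]/2,b[1]+b[2]/2),113);print(L)
E
```

```text
clock: 5.87
eef_pos: [500.7, 33.2, 80.0]
eef_rot: [3.137, -0.002, 1.344]
wrist_force: [6.0, 8.5, 5.7]
finger_gap: 57.3
finger_force: 8.0
[500.74851986  33.1814685   80.01302956] [ 3.13737224e+00 -2.35992691e-03  1.34366892e+00]
[ 214  216  125  107 9939]
[501.08342234  33.75645475 113.        ]
```

```bash
python3 - <<'E'
from h import *
for f in('w3','w4'):
    w=cv2.imread(f'pics/{f}.png').astype(int);m=((w[...,0]>w[...,2]+50)&(w[...,0]>80)).astype(np.uint8);m[:,:205]=0
    n,l,st,ce=cv2.connectedComponentsWithStats(m);k=1+st[1:,4].argmax();print(st[k])
E
python3 -m inch '[{"gripper":0.6,"dx":0,"dy":0,"dz":0,"wx":0,"wy":0,"wz":0},{"gripper":0.65,"dx":0,"dy":0,"dz":0,"wx":0,"wy":0,"wz":0},{"gripper":0.75,"dx":0,"dy":0,"dz":0,"wx":0,"wy":0,"wz":0},{"gripper":0.75,"dx":0,"dy":0,"dz":0,"wx":0,"wy":0,"wz":0},{"gripper":0.75,"dx":0,"dy":0,"dz":0,"wx":0,"wy":0,"wz":0}]'
python3 -m inch '[{"gripper":0.8,"dx":0.01,"dy":0.04,"dz":0.03,"wx":0,"wy":0,"wz":0},{"gripper":0.8,"dx":0.02,"dy":0.07,"dz":0.06,"wx":0,"wy":0,"wz":0},{"gripper":0.8,"dx":0.02,"dy":0.09,"dz":0.1,"wx":0,"wy":0,"wz":0},{"gripper":0.8,"dx":0.02,"dy":0.09,"dz":0.13,"wx":0,"wy":0,"wz":0},{"gripper":0.8,"dx":0.02,"dy":0.09,"dz":0.16,"wx":0,"wy":0,"wz":0}]'
python3 - <<'E'
from h import *
s=manip.read_state();print(s['eef_pos'].tolist(),s['eef_rot'].tolist())
w=manip.camera('wrist');cv2.imwrite('pics/w5.png',w);a=manip.camera('scene');cv2.imwrite('pics/s5.png',a)
b=manip.camera('side');cv2.imwrite('pics/b5.png',b)
o=np.zeros((600,800,3),np.uint8);o[:300,:400]=cv2.resize(w,(400,300));o[300:,:400]=cv2.resize(a[195:305,270:410],(400,300));o[300:,400:]=cv2.resize(b[165:285,200:360],(400,300))
o[:300,400:]=cv2.resize(w[200:380,180:420],(400,300))
cv2.imwrite("pics/m5.png",o)
E
```

```text
[ 215  225  125   98 9247]
[ 214  216  125  107 9939]
clock: 6.33
eef_pos: [499.1, 32.2, 78.5]
eef_rot: [-3.141, 0.0, 1.343]
wrist_force: [0.1, -0.2, -0.5]
finger_gap: 70.3
finger_force: 0.0
clock: 6.75
eef_pos: [519.2, 123.9, 241.6]
eef_rot: [3.14, -0.001, 1.345]
wrist_force: [-0.8, 0.3, 0.3]
finger_gap: 75.3
finger_force: 0.0
[519.2254295690609, 123.8858471377968, 241.5682971283802] [3.140125025304302, -0.0007005914258237933, 1.3452626780726653]
```

View pics/m5.png

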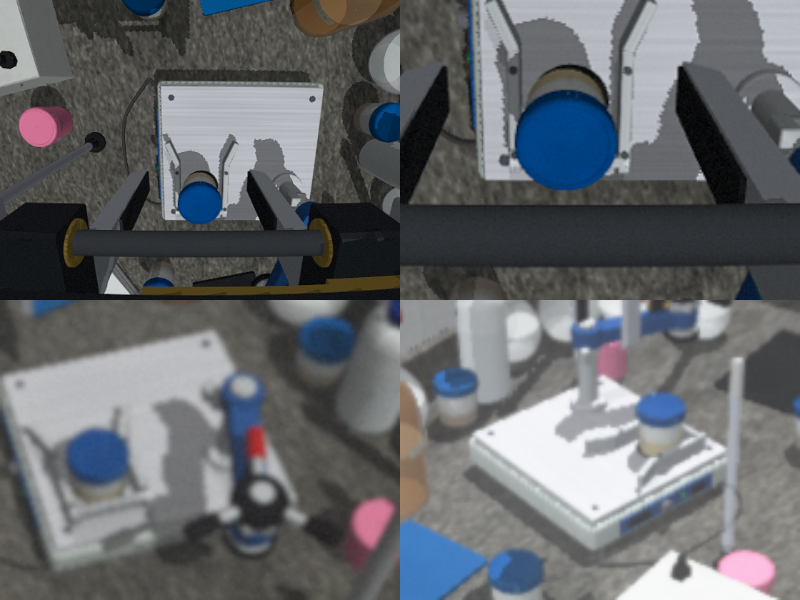

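The cup stands upright in the pocket against the end stop; the lid slipped 4 mm back in the grip, so the stop was reached. Next I'll refine the frame and compute the pushing points on the arm bar.

```bash
python3 - <<'E'
from h import *
c=cam("wrist",[519.23,123.89,241.57],[3.1401,-.0007,1.3453])
w=cv2.imread('pics/w5.png').astype(int);m=((w[...,0]>w[...,2]+50)&(w[...,0]>80)).astype(np.uint8);m[:220]=0;m[:,:230]=0;m[:,330:]=0
n,l,st,ce=cv2.connectedComponentsWithStats(m);k=1+st[1:,4].argmax();b=st[k];print(b)
L=ray(c,(b[0]+b[2]/2-.5,b[1]+b[2]/2-.5),113);print("lid",L)
tl=ray(c,(160*1.4,84*1.4),50);tr=ray(c,(322*1.4,85*1.4),50);print("corners",tl,tr)
cs=cam("scene")
w=cv2.imread('pics/s5.png').astype(int)
d=.2;a=np.arctan2(*(tr-tl)[1::-1]);print("ang",a)
S=(504,38.5,-.229)
f=lambda x,y:(270+x*.35,195+(y-300)*.3667)
for q,z in(((98,455),113),((243,386),170),((265,490),209),((253,430),192)):print(inv(ray(cs,f(*q),z),S))
h=inv(ray(cs,f(265,490),209),S)-[135,0];print("th",np.arctan2(-h[1],-h[0]),np.hypot(*h))
for th in(1.28,1.28,1.0,.75,.5,.25,0,-.03):
    r=75;off=14+8*abs(np.cos(th))+12.5*abs(np.sin(th))
    p=np.array([135,0])+r*np.array([-np.cos(th),-np.sin(th)])+off*np.array([np.sin(th),-np.cos(th)])
    print(th,sh((*p,0),S).round())
E
```

```text
[ 249  259   61   55 2643]
lid [501.70963739  35.62658406 113.        ]
corners [482.90471248 204.63680117  50.        ] [712.89790854 151.54370563  50.        ]
ang -0.2268720903038241
[-1.10652388 -5.16391963]
[138.14671766   0.19508414]
[ 100.62685668 -130.13298964]
[120.15210159 -61.20268356]
th 1.312555662398582 134.59609196810453
1.28 [623. -71.   0.]
1.28 [623. -71.   0.]
1.0 [602. -65.   0.]
0.75 [585. -54.   0.]
0.5 [570. -38.   0.]
0.25 [561. -19.   0.]
0 [557.   3.   0.]
-0.03 [557.   5.   0.]
```

```bash
python3 -m inch '[{"gripper":0,"dx":0.02,"dy":-0.03,"dz":0.005,"wx":0,"wy":0,"wz":0},{"gripper":0,"dx":0.04,"dy":-0.06,"dz":0.01,"wx":0,"wy":0,"wz":0},{"gripper":0,"dx":0.06,"dy":-0.09,"dz":0.01,"wx":0,"wy":0,"wz":0},{"gripper":0,"dx":0.08,"dy":-0.12,"dz":0.01,"wx":0,"wy":0,"wz":0},{"gripper":0,"dx":0.1,"dy":-0.15,"dz":0.01,"wx":0,"wy":0,"wz":0}]' 10
python3 -m inch '[{"gripper":0,"dx":0.01,"dy":-0.02,"dz":0,"wx":0,"wy":0,"wz":0},{"gripper":0,"dx":0.02,"dy":-0.04,"dz":0,"wx":0,"wy":0,"wz":0},{"gripper":0,"dx":0.021,"dy":-0.052,"dz":0,"wx":0,"wy":0,"wz":0},{"gripper":0,"dx":0.021,"dy":-0.052,"dz":0,"wx":0,"wy":0,"wz":0},{"gripper":0,"dx":0.021,"dy":-0.052,"dz":0,"wx":0,"wy":0,"wz":0}]'
python3 -m inch '[{"gripper":0,"dx":0,"dy":0,"dz":-0.02,"wx":0,"wy":0,"wz":0},{"gripper":0,"dx":0,"dy":0,"dz":-0.045,"wx":0,"wy":0,"wz":0},{"gripper":0,"dx":0,"dy":0,"dz":-0.07,"wx":0,"wy":0,"wz":0},{"gripper":0,"dx":0,"dy":0,"dz":-0.095,"wx":0,"wy":0,"wz":0},{"gripper":0,"dx":0,"dy":0,"dz":-0.105,"wx":0,"wy":0,"wz":0}]'
```

```text
clock: 7.32
eef_pos: [619.4, -29.7, 246.7]
eef_rot: [-3.139, 0.0, 1.343]
wrist_force: [-0.5, -0.1, 1.0]
finger_gap: 45.1
finger_force: 0.0
clock: 7.73
eef_pos: [639.6, -79.6, 247.6]
eef_rot: [-3.14, -0.0, 1.343]
wrist_force: [-0.8, 0.3, 0.5]
finger_gap: 12.0
finger_force: 0.0
clock: 8.15
eef_pos: [638.5, -78.0, 140.2]
eef_rot: [-3.137, 0.0, 1.345]
wrist_force: [0.3, -0.5, 0.2]
finger_gap: 0.7
finger_force: 0.0
```

```bash
python3 -m inch '[{"gripper":0,"dx":-0.008,"dy":0.003,"dz":0,"wx":0,"wy":0,"wz":0},{"gripper":0,"dx":-0.016,"dy":0.007,"dz":0,"wx":0,"wy":0,"wz":0},{"gripper":0,"dx":-0.024,"dy":0.01,"dz":0,"wx":0,"wy":0,"wz":0},{"gripper":0,"dx":-0.032,"dy":0.012,"dz":0,"wx":0,"wy":0,"wz":0},{"gripper":0,"dx":-0.039,"dy":0.015,"dz":0,"wx":0,"wy":0,"wz":0}]'
python3 -m inch '[{"gripper":0,"dx":-0.008,"dy":0.005,"dz":0,"wx":0,"wy":0,"wz":0},{"gripper":0,"dx":-0.016,"dy":0.01,"dz":0,"wx":0,"wy":0,"wz":0},{"gripper":0,"dx":-0.022,"dy":0.016,"dz":0,"wx":0,"wy":0,"wz":0},{"gripper":0,"dx":-0.028,"dy":0.022,"dz":0,"wx":0,"wy":0,"wz":0},{"gripper":0,"dx":-0.032,"dy":0.027,"dz":0,"wx":0,"wy":0,"wz":0}]'
python3 -m inch '[{"gripper":0,"dx":-0.004,"dy":0.007,"dz":0,"wx":0,"wy":0,"wz":0},{"gripper":0,"dx":-0.007,"dy":0.014,"dz":0,"wx":0,"wy":0,"wz":0},{"gripper":0,"dx":-0.009,"dy":0.02,"dz":0,"wx":0,"wy":0,"wz":0},{"gripper":0,"dx":-0.01,"dy":0.027,"dz":0,"wx":0,"wy":0,"wz":0},{"gripper":0,"dx":-0.011,"dy":0.034,"dz":0,"wx":0,"wy":0,"wz":0}]'
```

```text
clock: 8.57
eef_pos: [601.7, -63.9, 144.7]
eef_rot: [3.138, -0.0, 1.344]
wrist_force: [8.5, -1.0, -2.6]
finger_gap: 0.1
finger_force: 3.3
clock: 8.98
eef_pos: [569.5, -37.0, 145.0]
eef_rot: [3.138, 0.0, 1.344]
wrist_force: [5.0, -3.9, 0.5]
finger_gap: 0.7
finger_force: 2.5
clock: 9.4
eef_pos: [558.6, -3.4, 144.9]
eef_rot: [3.138, 0.001, 1.344]
wrist_force: [3.7, -6.6, 0.5]
finger_gap: 0.6
finger_force: 2.6
```

```bash
python3 -m inch '[{"gripper":0,"dx":0,"dy":0.002,"dz":0,"wx":0,"wy":0,"wz":0},{"gripper":0,"dx":0,"dy":0.004,"dz":0,"wx":0,"wy":0,"wz":0},{"gripper":0,"dx":0,"dy":0.005,"dz":0,"wx":0,"wy":0,"wz":0},{"gripper":0,"dx":0,"dy":0.006,"dz":0,"wx":0,"wy":0,"wz":0},{"gripper":0,"dx":0,"dy":0.006,"dz":0,"wx":0,"wy":0,"wz":0}]'
python3 -m inch '[{"gripper":0,"dx":0,"dy":0.001,"dz":0,"wx":0,"wy":0,"wz":0},{"gripper":0,"dx":0,"dy":0.002,"dz":0,"wx":0,"wy":0,"wz":0},{"gripper":0,"dx":0,"dy":0.003,"dz":0,"wx":0,"wy":0,"wz":0},{"gripper":0,"dx":0,"dy":0.003,"dz":0,"wx":0,"wy":0,"wz":0},{"gripper":0,"dx":0,"dy":0.003,"dz":0,"wx":0,"wy":0,"wz":0}]'
```

```text
clock: 9.82
eef_pos: [558.2, 1.1, 144.5]
eef_rot: [3.14, 0.002, 1.343]
wrist_force: [-3.4, -11.5, 6.8]
finger_gap: 0.3
finger_force: 5.8
clock: 10.23
eef_pos: [558.2, 1.3, 144.5]
eef_rot: [3.14, 0.006, 1.342]
wrist_force: [-3.5, -29.5, 6.6]
finger_gap: 0.8
finger_force: 15.1
```

The arm is at its stop: the force jumped to 29 N with no further motion. I'll back off and look at the handle.

```bash
python3 -m inch '[{"gripper":0,"dx":0,"dy":-0.02,"dz":0,"wx":0,"wy":0,"wz":0},{"gripper":0,"dx":0,"dy":-0.04,"dz":0.01,"wx":0,"wy":0,"wz":0},{"gripper":0,"dx":0,"dy":-0.05,"dz":0.05,"wx":0,"wy":0,"wz":0},{"gripper":0,"dx":-0.01,"dy":-0.06,"dz":0.09,"wx":0,"wy":0,"wz":0},{"gripper":0,"dx":-0.04,"dy":-0.07,"dz":0.12,"wx":0,"wy":0,"wz":0}]'
python3 -m inch '[{"gripper":0,"dx":-0.02,"dy":0,"dz":0.02,"wx":0,"wy":0,"wz":0},{"gripper":0,"dx":-0.04,"dy":0,"dz":0.03,"wx":0,"wy":0,"wz":0},{"gripper":0,"dx":-0.04,"dy":0,"dz":0.03,"wx":0,"wy":0,"wz":0},{"gripper":0,"dx":-0.04,"dy":0,"dz":0.03,"wx":0,"wy":0,"wz":0},{"gripper":0,"dx":-0.04,"dy":0,"dz":0.03,"wx":0,"wy":0,"wz":0}]'
python3 - <<'E'
from h import *
s=manip.read_state();np.save("p6.npy",[s['eef_pos'],s['eef_rot']]);print(s['eef_pos'])
w=manip.camera('wrist');cv2.imwrite('pics/w6.png',w);a=manip.camera('scene');cv2.imwrite('pics/s6.png',a)
o=np.zeros((600,800,3),np.uint8);o[:,:]=cv2.resize(w,(800,600));o[:250,:300]=cv2.resize(a[195:295,280:400],(300,250))
cv2.imwrite("pics/m6.png",o)
E
```

```text
clock: 10.65
eef_pos: [520.9, -64.6, 264.3]
eef_rot: [3.14, -0.001, 1.343]
wrist_force: [0.6, -0.9, 1.2]
finger_gap: 0.4
finger_force: 0.0
clock: 11.07
eef_pos: [480.2, -63.9, 291.2]
eef_rot: [-3.141, -0.0, 1.344]
wrist_force: [-0.6, -0.2, 0.2]
finger_gap: 0.5
finger_force: 0.0
[480.21089053 -63.93154489 291.22383702]
```

View pics/m6.png

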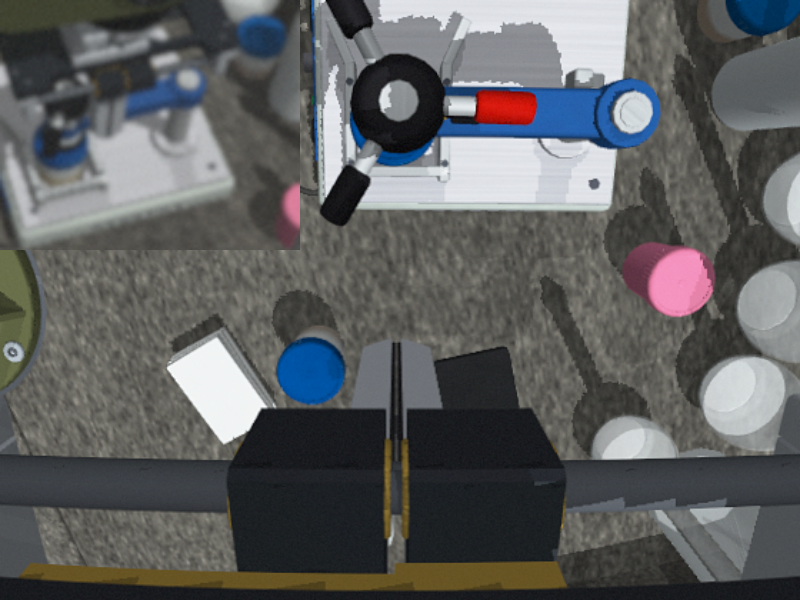

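The wrist view shows the arm over the cup. In the 800-px picture the hub is at (399,100), the red end at (537,108) and the near-left black end at (334,215).

```bash
cat > path.py <<'E'
from h import *
import sys
p=np.load("p6.npy");c=cam("wrist",*p)
H=ray(c,(398*.7,99*.7),209);r=ray(c,(536*.7,107*.7),192);b=ray(c,(334*.7,214*.7),192);P=ray(c,(631*.7,112*.7),170)
print("hub",H,"red",r,"blk",b,"post",P)
A=np.arctan2(*(H-P)[1::-1])
for q in(r,b):d=(q-H)[:2];print(np.hypot(*d),np.degrees(np.arctan2(d[1],d[0])))
print("arm dir",np.degrees(A)-180, np.hypot(*(H-P)[:2]))
E
cat >> path.py <<'E'
a=1.3435-np.pi/2 # tool-y direction angle
R=58
for ph in range(int(sys.argv[1]),int(sys.argv[2]),-10): # world angle of spoke
    f=np.radians(ph);n=np.array([-np.sin(f),np.cos(f)])
    h=8.5+12.5*abs(n@[np.cos(a),np.sin(a)])+8*abs(n@[-np.sin(a),np.cos(a)])
    q=H[:2]+R*np.array([np.cos(f),np.sin(f)])+h*n
    print(ph,q.round(1),"clear8",(q+8*n).round(1))
E
python3 path.py 240 60
```

```text
hub [505.43312042  37.18031378 209.        ] red [576.23118469  19.2371074  192.        ] blk [458.08248663 -11.40153516 192.        ] post [636.32658079   5.94378383 170.        ]
73.03646048194409 -14.221706545009477
67.8400955703264 -134.2646957870571
arm dir -13.422079637948343 134.5690111852315
240 [496.2 -24.4] clear8 [503.1 -28.4]
230 [486.  -22.2] clear8 [492.1 -27.3]
220 [476.  -17.9] clear8 [481.1 -24.1]
210 [466.6 -11.6] clear8 [470.6 -18.6]
200 [458.5  -3.3] clear8 [461.2 -10.9]
190 [451.9   6.7] clear8 [453.3  -1.2]
180 [447.4  18.1] clear8 [447.4  10.1]
170 [445.3  30.4] clear8 [443.9  22.5]
160 [444.8  40.1] clear8 [442.1  32.6]
150 [445.3  49. ] clear8 [441.3  42.1]
140 [447.3  58.1] clear8 [442.2  52. ]
130 [451.   67.2] clear8 [444.9  62.1]
120 [456.4  75.9] clear8 [449.5  71.9]
110 [463.7  83.7] clear8 [456.1  81. ]
100 [472.6  90.3] clear8 [464.7  88.9]
90 [483.   95.2] clear8 [475.   95.2]
80 [494.4  98. ] clear8 [486.5  99.4]
70 [504.7  99.2] clear8 [497.2 101.9]
```

```bash
python3 -m inch '[{"gripper":0,"dx":0.008,"dy":0.015,"dz":-0.01,"wx":0,"wy":0,"wz":0},{"gripper":0,"dx":0.01,"dy":0.033,"dz":-0.03,"wx":0,"wy":0,"wz":0},{"gripper":0,"dx":0.01,"dy":0.033,"dz":-0.06,"wx":0,"wy":0,"wz":0},{"gripper":0,"dx":0.01,"dy":0.033,"dz":-0.09,"wx":0,"wy":0,"wz":0},{"gripper":0,"dx":0.01,"dy":0.033,"dz":-0.112,"wx":0,"wy":0,"wz":0}]'
python3 -m inch '[{"gripper":0,"dx":-0.003,"dy":0.003,"dz":0,"wx":0,"wy":0,"wz":0},{"gripper":0,"dx":-0.006,"dy":0.006,"dz":0,"wx":0,"wy":0,"wz":0},{"gripper":0,"dx":-0.009,"dy":0.009,"dz":0,"wx":0,"wy":0,"wz":0},{"gripper":0,"dx":-0.014,"dy":0.013,"dz":0,"wx":0,"wy":0,"wz":0},{"gripper":0,"dx":-0.014,"dy":0.013,"dz":0,"wx":0,"wy":0,"wz":0}]'
```

```text
clock: 11.58
eef_pos: [489.4, -30.6, 176.5]
eef_rot: [-3.138, 0.0, 1.344]
wrist_force: [1.4, -0.7, -0.5]
finger_gap: 0.2
finger_force: 0.0
clock: 12.0
eef_pos: [476.1, -17.7, 181.2]
eef_rot: [3.139, -0.0, 1.344]
wrist_force: [3.2, -1.2, -1.3]
finger_gap: 0.9
finger_force: 1.2
```

```bash
python3 -m inch '[{"gripper":0,"dx":-0.005,"dy":0.003,"dz":-0.001,"wx":0,"wy":0,"wz":0},{"gripper":0,"dx":-0.01,"dy":0.006,"dz":-0.002,"wx":0,"wy":0,"wz":0},{"gripper":0,"dx":-0.014,"dy":0.01,"dz":-0.002,"wx":0,"wy":0,"wz":0},{"gripper":0,"dx":-0.018,"dy":0.014,"dz":-0.002,"wx":0,"wy":0,"wz":0},{"gripper":0,"dx":-0.021,"dy":0.019,"dz":-0.002,"wx":0,"wy":0,"wz":0}]'
python3 -m inch '[{"gripper":0,"dx":-0.002,"dy":0.003,"dz":0,"wx":0,"wy":0,"wz":0},{"gripper":0,"dx":-0.004,"dy":0.007,"dz":0,"wx":0,"wy":0,"wz":0},{"gripper":0,"dx":-0.005,"dy":0.011,"dz":0,"wx":0,"wy":0,"wz":0},{"gripper":0,"dx":-0.007,"dy":0.015,"dz":0,"wx":0,"wy":0,"wz":0},{"gripper":0,"dx":-0.008,"dy":0.017,"dz":0,"wx":0,"wy":0,"wz":0}]'
```

```text
clock: 12.42
eef_pos: [454.7, 1.1, 178.1]
eef_rot: [3.141, 0.0, 1.343]
wrist_force: [4.0, -2.0, 2.2]
finger_gap: 0.3
finger_force: 1.9
clock: 12.83
eef_pos: [446.7, 18.3, 177.7]
eef_rot: [-3.141, 0.0, 1.344]
wrist_force: [3.1, -3.7, 0.4]
finger_gap: 0.7
finger_force: 1.7
```

```bash
python3 -m inch '[{"gripper":0,"dx":0,"dy":0.004,"dz":0,"wx":0,"wy":0,"wz":0},{"gripper":0,"dx":-0.001,"dy":0.008,"dz":0,"wx":0,"wy":0,"wz":0},{"gripper":0,"dx":-0.001,"dy":0.012,"dz":0,"wx":0,"wy":0,"wz":0},{"gripper":0,"dx":-0.002,"dy":0.016,"dz":0,"wx":0,"wy":0,"wz":0},{"gripper":0,"dx":-0.002,"dy":0.016,"dz":0,"wx":0,"wy":0,"wz":0}]'
python3 -m inch '[{"gripper":0,"dx":0,"dy":0.002,"dz":0,"wx":0,"wy":0,"wz":0},{"gripper":0,"dx":0,"dy":0.004,"dz":0,"wx":0,"wy":0,"wz":0},{"gripper":0,"dx":0,"dy":0.006,"dz":0,"wx":0,"wy":0,"wz":0},{"gripper":0,"dx":0,"dy":0.008,"dz":0,"wx":0,"wy":0,"wz":0},{"gripper":0,"dx":0,"dy":0.008,"dz":0,"wx":0,"wy":0,"wz":0}]'
```

```text
clock: 13.25
eef_pos: [444.8, 34.4, 177.7]
eef_rot: [-3.141, 0.0, 1.344]
wrist_force: [1.5, -5.3, -0.7]
finger_gap: 0.4
finger_force: 1.8
clock: 13.67
eef_pos: [444.9, 41.9, 177.7]
eef_rot: [-3.141, 0.0, 1.343]
wrist_force: [1.2, -5.3, -0.2]
finger_gap: 0.2
finger_force: 2.0
```

```bash
python3 -m inch '[{"gripper":0,"dx":0,"dy":0.002,"dz":0,"wx":0,"wy":0,"wz":0},{"gripper":0,"dx":0,"dy":0.004,"dz":0,"wx":0,"wy":0,"wz":0},{"gripper":0,"dx":0,"dy":0.006,"dz":0,"wx":0,"wy":0,"wz":0},{"gripper":0,"dx":0,"dy":0.008,"dz":0,"wx":0,"wy":0,"wz":0},{"gripper":0,"dx":0,"dy":0.008,"dz":0,"wx":0,"wy":0,"wz":0}]'
python3 -m inch '[{"gripper":0,"dx":0,"dy":0.002,"dz":0,"wx":0,"wy":0,"wz":0},{"gripper":0,"dx":0.001,"dy":0.004,"dz":0,"wx":0,"wy":0,"wz":0},{"gripper":0,"dx":0.001,"dy":0.006,"dz":0,"wx":0,"wy":0,"wz":0},{"gripper":0,"dx":0.002,"dy":0.008,"dz":0,"wx":0,"wy":0,"wz":0},{"gripper":0,"dx":0.002,"dy":0.008,"dz":0,"wx":0,"wy":0,"wz":0}]'
```

```text
clock: 14.08
eef_pos: [444.8, 49.9, 177.6]
eef_rot: [-3.141, 0.0, 1.343]
wrist_force: [0.3, -5.3, 0.9]
finger_gap: 0.3
finger_force: 1.9
clock: 14.5
eef_pos: [446.7, 57.9, 177.6]
eef_rot: [-3.141, 0.0, 1.343]
wrist_force: [-0.0, -5.0, -0.1]
finger_gap: 0.6
finger_force: 1.9
```

```bash
python3 -m inch '[{"gripper":0,"dx":0.001,"dy":0.002,"dz":0,"wx":0,"wy":0,"wz":0},{"gripper":0,"dx":0.002,"dy":0.004,"dz":0,"wx":0,"wy":0,"wz":0},{"gripper":0,"dx":0.003,"dy":0.006,"dz":0,"wx":0,"wy":0,"wz":0},{"gripper":0,"dx":0.004,"dy":0.008,"dz":0,"wx":0,"wy":0,"wz":0},{"gripper":0,"dx":0.004,"dy":0.009,"dz":0,"wx":0,"wy":0,"wz":0}]'
python3 -m inch '[{"gripper":0,"dx":0.001,"dy":0.002,"dz":0,"wx":0,"wy":0,"wz":0},{"gripper":0,"dx":0.002,"dy":0.004,"dz":0,"wx":0,"wy":0,"wz":0},{"gripper":0,"dx":0.004,"dy":0.006,"dz":0,"wx":0,"wy":0,"wz":0},{"gripper":0,"dx":0.005,"dy":0.008,"dz":0,"wx":0,"wy":0,"wz":0},{"gripper":0,"dx":0.005,"dy":0.009,"dz":0,"wx":0,"wy":0,"wz":0}]'
```

```text
clock: 14.92
eef_pos: [450.7, 66.8, 177.6]
eef_rot: [-3.141, 0.0, 1.343]
wrist_force: [-0.4, -4.6, 0.2]
finger_gap: 0.3
finger_force: 2.0
clock: 15.33
eef_pos: [455.7, 75.8, 177.5]
eef_rot: [-3.14, 0.0, 1.343]
wrist_force: [-1.7, -4.5, 0.2]
finger_gap: 0.3
finger_force: 1.9
```

```bash
python3 -m inch '[{"gripper":0,"dx":0.002,"dy":0.002,"dz":0,"wx":0,"wy":0,"wz":0},{"gripper":0,"dx":0.004,"dy":0.004,"dz":0,"wx":0,"wy":0,"wz":0},{"gripper":0,"dx":0.006,"dy":0.006,"dz":0,"wx":0,"wy":0,"wz":0},{"gripper":0,"dx":0.008,"dy":0.008,"dz":0,"wx":0,"wy":0,"wz":0},{"gripper":0,"dx":0.008,"dy":0.008,"dz":0,"wx":0,"wy":0,"wz":0}]'
python3 -m inch '[{"gripper":0,"dx":0.002,"dy":0.002,"dz":0,"wx":0,"wy":0,"wz":0},{"gripper":0,"dx":0.004,"dy":0.003,"dz":0,"wx":0,"wy":0,"wz":0},{"gripper":0,"dx":0.006,"dy":0.005,"dz":0,"wx":0,"wy":0,"wz":0},{"gripper":0,"dx":0.009,"dy":0.007,"dz":0,"wx":0,"wy":0,"wz":0},{"gripper":0,"dx":0.009,"dy":0.007,"dz":0,"wx":0,"wy":0,"wz":0}]'
```

```text
clock: 15.75
eef_pos: [463.7, 84.1, 177.5]
eef_rot: [-3.14, 0.0, 1.344]
wrist_force: [-3.2, -3.5, -0.1]
finger_gap: 0.4
finger_force: 1.7
clock: 16.17
eef_pos: [473.1, 91.2, 177.7]
eef_rot: [-3.141, -0.0, 1.343]
wrist_force: [-2.5, -1.9, 0.6]
finger_gap: 0.6
finger_force: 1.6
```

The handle has turned about 126° and is still running free. I'll move over to the next (red) spoke, now at about 220°.

```bash
python3 -m inch '[{"gripper":0,"dx":-0.012,"dy":0.002,"dz":0,"wx":0,"wy":0,"wz":0},{"gripper":0,"dx":-0.015,"dy":0.002,"dz":0.03,"wx":0,"wy":0,"wz":0},{"gripper":0,"dx":-0.015,"dy":0.002,"dz":0.065,"wx":0,"wy":0,"wz":0},{"gripper":0,"dx":-0.01,"dy":-0.03,"dz":0.07,"wx":0,"wy":0,"wz":0},{"gripper":0,"dx":0,"dy":-0.065,"dz":0.07,"wx":0,"wy":0,"wz":0}]'
python3 -m inch '[{"gripper":0,"dx":0.007,"dy":-0.03,"dz":0,"wx":0,"wy":0,"wz":0},{"gripper":0,"dx":0.015,"dy":-0.057,"dz":0,"wx":0,"wy":0,"wz":0},{"gripper":0,"dx":0.015,"dy":-0.057,"dz":-0.01,"wx":0,"wy":0,"wz":0},{"gripper":0,"dx":0.015,"dy":-0.057,"dz":-0.04,"wx":0,"wy":0,"wz":0},{"gripper":0,"dx":0.015,"dy":-0.057,"dz":-0.07,"wx":0,"wy":0,"wz":0}]'
python3 -m inch '[{"gripper":0,"dx":-0.003,"dy":0.003,"dz":0,"wx":0,"wy":0,"wz":0},{"gripper":0,"dx":-0.006,"dy":0.006,"dz":0,"wx":0,"wy":0,"wz":0},{"gripper":0,"dx":-0.008,"dy":0.008,"dz":0,"wx":0,"wy":0,"wz":0},{"gripper":0,"dx":-0.01,"dy":0.01,"dz":0,"wx":0,"wy":0,"wz":0},{"gripper":0,"dx":-0.01,"dy":0.01,"dz":0,"wx":0,"wy":0,"wz":0}]'
```

```text
clock: 16.58
eef_pos: [473.8, 26.5, 250.8]
eef_rot: [3.136, -0.002, 1.347]
wrist_force: [0.8, 0.7, -0.1]
finger_gap: 0.7
finger_force: 0.0
clock: 17.0
eef_pos: [488.6, -31.1, 177.5]
eef_rot: [3.138, -0.001, 1.342]
wrist_force: [0.7, 0.2, 0.0]
finger_gap: 0.4
finger_force: 0.0
clock: 17.42
eef_pos: [478.3, -20.6, 179.4]
eef_rot: [3.139, -0.0, 1.344]
wrist_force: [-0.1, -0.8, -0.2]
finger_gap: 0.6
finger_force: 0.0
```

```bash
python3 -m inch '[{"gripper":0,"dx":-0.003,"dy":0.002,"dz":0,"wx":0,"wy":0,"wz":0},{"gripper":0,"dx":-0.006,"dy":0.004,"dz":0,"wx":0,"wy":0,"wz":0},{"gripper":0,"dx":-0.009,"dy":0.006,"dz":0,"wx":0,"wy":0,"wz":0},{"gripper":0,"dx":-0.012,"dy":0.009,"dz":0,"wx":0,"wy":0,"wz":0},{"gripper":0,"dx":-0.012,"dy":0.009,"dz":0,"wx":0,"wy":0,"wz":0}]'
```

```text
clock: 17.83
eef_pos: [465.7, -11.9, 178.1]
eef_rot: [3.141, 0.0, 1.344]
wrist_force: [3.3, -2.8, 1.3]
finger_gap: 0.1
finger_force: 1.5
```

```bash
python3 -m inch '[{"gripper":0,"dx":-0.002,"dy":0.002,"dz":0,"wx":0,"wy":0,"wz":0},{"gripper":0,"dx":-0.004,"dy":0.004,"dz":0,"wx":0,"wy":0,"wz":0},{"gripper":0,"dx":-0.006,"dy":0.006,"dz":0,"wx":0,"wy":0,"wz":0},{"gripper":0,"dx":-0.008,"dy":0.008,"dz":0,"wx":0,"wy":0,"wz":0},{"gripper":0,"dx":-0.008,"dy":0.008,"dz":0,"wx":0,"wy":0,"wz":0}]'
```

```text
clock: 18.25
eef_pos: [457.8, -4.1, 177.8]
eef_rot: [3.141, 0.0, 1.343]
wrist_force: [3.8, -3.2, 0.6]
finger_gap: 0.3
finger_force: 1.7
```

```bash
python3 -m inch '[{"gripper":0,"dx":-0.001,"dy":0.002,"dz":0,"wx":0,"wy":0,"wz":0},{"gripper":0,"dx":-0.003,"dy":0.004,"dz":0,"wx":0,"wy":0,"wz":0},{"gripper":0,"dx":-0.004,"dy":0.007,"dz":0,"wx":0,"wy":0,"wz":0},{"gripper":0,"dx":-0.006,"dy":0.01,"dz":0,"wx":0,"wy":0,"wz":0},{"gripper":0,"dx":-0.006,"dy":0.01,"dz":0,"wx":0,"wy":0,"wz":0}]'
```

```text
clock: 18.67
eef_pos: [451.8, 5.9, 177.7]
eef_rot: [-3.141, 0.0, 1.344]
wrist_force: [3.0, -3.5, 1.1]
finger_gap: 0.4
finger_force: 1.9
```

```bash
python3 -m inch '[{"gripper":0,"dx":-0.001,"dy":0.002,"dz":0,"wx":0,"wy":0,"wz":0},{"gripper":0,"dx":-0.002,"dy":0.004,"dz":0,"wx":0,"wy":0,"wz":0},{"gripper":0,"dx":-0.003,"dy":0.006,"dz":0,"wx":0,"wy":0,"wz":0},{"gripper":0,"dx":-0.004,"dy":0.008,"dz":0,"wx":0,"wy":0,"wz":0},{"gripper":0,"dx":-0.004,"dy":0.008,"dz":0,"wx":0,"wy":0,"wz":0}]'
```

```text
clock: 19.08
eef_pos: [448.1, 13.6, 177.8]
eef_rot: [3.141, 0.001, 1.343]
wrist_force: [3.7, -4.5, 0.8]
finger_gap: 0.2
finger_force: 2.4
```

```bash
python3 -m inch '[{"gripper":0,"dx":0,"dy":0.002,"dz":0,"wx":0,"wy":0,"wz":0},{"gripper":0,"dx":-0.001,"dy":0.003,"dz":0,"wx":0,"wy":0,"wz":0},{"gripper":0,"dx":-0.001,"dy":0.005,"dz":0,"wx":0,"wy":0,"wz":0},{"gripper":0,"dx":-0.001,"dy":0.006,"dz":0,"wx":0,"wy":0,"wz":0},{"gripper":0,"dx":-0.001,"dy":0.006,"dz":0,"wx":0,"wy":0,"wz":0}]'
```

```text
clock: 19.5
eef_pos: [446.9, 19.4, 177.7]
eef_rot: [-3.141, 0.001, 1.343]
wrist_force: [1.7, -5.9, 0.6]
finger_gap: 0.3
finger_force: 3.0
```

```bash
python3 -m inch '[{"gripper":0,"dx":0,"dy":0.002,"dz":0,"wx":0,"wy":0,"wz":0},{"gripper":0,"dx":0,"dy":0.003,"dz":0,"wx":0,"wy":0,"wz":0},{"gripper":0,"dx":-0.001,"dy":0.005,"dz":0,"wx":0,"wy":0,"wz":0},{"gripper":0,"dx":-0.001,"dy":0.006,"dz":0,"wx":0,"wy":0,"wz":0},{"gripper":0,"dx":-0.001,"dy":0.006,"dz":0,"wx":0,"wy":0,"wz":0}]'
```

```text
clock: 19.92
eef_pos: [445.9, 25.6, 177.7]
eef_rot: [-3.141, 0.001, 1.343]
wrist_force: [3.3, -3.3, 1.1]
finger_gap: 0.7
finger_force: 1.8
```

```bash
python3 -m inch '[{"gripper":0,"dx":0,"dy":0.002,"dz":0,"wx":0,"wy":0,"wz":0},{"gripper":0,"dx":0,"dy":0.003,"dz":0,"wx":0,"wy":0,"wz":0},{"gripper":0,"dx":-0.001,"dy":0.005,"dz":0,"wx":0,"wy":0,"wz":0},{"gripper":0,"dx":-0.001,"dy":0.006,"dz":0,"wx":0,"wy":0,"wz":0},{"gripper":0,"dx":-0.001,"dy":0.006,"dz":0,"wx":0,"wy":0,"wz":0}]'
```

```text
clock: 20.33
eef_pos: [444.6, 32.2, 177.6]
eef_rot: [-3.141, -0.0, 1.344]
wrist_force: [-0.1, 0.1, -0.4]
finger_gap: 0.3
finger_force: 0.0
```

```bash
python3 -m inch '[{"gripper":0,"dx":0,"dy":0.002,"dz":0,"wx":0,"wy":0,"wz":0},{"gripper":0,"dx":0,"dy":0.003,"dz":0,"wx":0,"wy":0,"wz":0},{"gripper":0,"dx":0,"dy":0.005,"dz":0,"wx":0,"wy":0,"wz":0},{"gripper":0,"dx":0,"dy":0.006,"dz":0,"wx":0,"wy":0,"wz":0},{"gripper":0,"dx":0,"dy":0.006,"dz":0,"wx":0,"wy":0,"wz":0}]'
```

```text
clock: 20.75
eef_pos: [444.9, 38.1, 177.7]
eef_rot: [-3.142, -0.0, 1.344]
wrist_force: [0.2, 0.4, 0.5]
finger_gap: 0.2
finger_force: 0.0
```

The force dropped to zero within the last steps, so the clutch has clicked and the spoke jumped ahead. Retreating to verify.

```bash
python3 -m inch '[{"gripper":0,"dx":-0.003,"dy":-0.015,"dz":0,"wx":0,"wy":0,"wz":0},{"gripper":0,"dx":-0.003,"dy":-0.02,"dz":0.02,"wx":0,"wy":0,"wz":0},{"gripper":0,"dx":-0.003,"dy":-0.02,"dz":0.05,"wx":0,"wy":0,"wz":0},{"gripper":0,"dx":-0.003,"dy":-0.02,"dz":0.085,"wx":0,"wy":0,"wz":0},{"gripper":0,"dx":0.005,"dy":-0.04,"dz":0.11,"wx":0,"wy":0,"wz":0}]'
python3 -m inch '[{"gripper":0,"dx":0.01,"dy":-0.025,"dz":0,"wx":0,"wy":0,"wz":0},{"gripper":0,"dx":0.02,"dy":-0.05,"dz":0.005,"wx":0,"wy":0,"wz":0},{"gripper":0,"dx":0.03,"dy":-0.064,"dz":0.005,"wx":0,"wy":0,"wz":0},{"gripper":0,"dx":0.03,"dy":-0.064,"dz":0.005,"wx":0,"wy":0,"wz":0},{"gripper":0,"dx":0.03,"dy":-0.064,"dz":0.005,"wx":0,"wy":0,"wz":0}]'
python3 - <<'E'
from h import *
s=manip.read_state();np.save("p7.npy",[s['eef_pos'],s['eef_rot']]);print(s['eef_pos'])
w=manip.camera('wrist');cv2.imwrite('pics/w7.png',w);a=manip.camera('scene');b=manip.camera('side')
o=cv2.resize(w,(800,600));o[260:560,:270]=cv2.resize(b[165:275,260:359],(270,300));o[260:560,530:]=cv2.resize(a[195:305,290:389],(270,300))
cv2.imwrite("pics/m7.png",o)
E
```

```text
clock: 21.17
eef_pos: [449.6, -0.8, 290.7]
eef_rot: [3.14, -0.001, 1.345]
wrist_force: [0.7, -1.3, 1.7]
finger_gap: 0.6
finger_force: 0.0
clock: 21.58
eef_pos: [479.9, -66.4, 292.4]
eef_rot: [-3.141, -0.0, 1.342]
wrist_force: [-0.2, 0.5, 0.3]
finger_gap: 0.7
finger_force: 0.0
[479.88322683 -66.43770183 292.35077854]
```

View pics/m7.png

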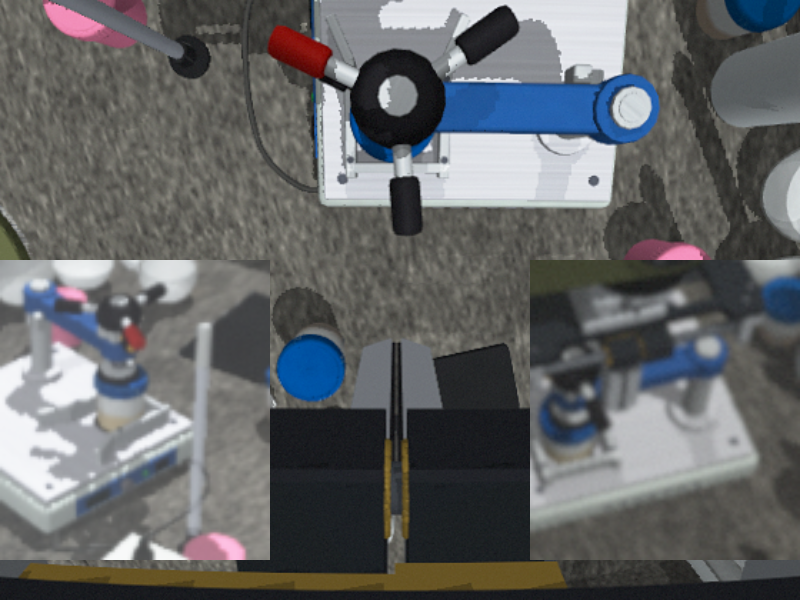

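The last view shows the arm over the clamped cup, which is upright, and the red spoke at about (270,40). That is about 200° from its start and about 29° ahead of where I stopped pushing, which fits one clutch jump. The robot is clear, so I'm handing in.

```bash
python3 -c "
from cell import manip
print(manip.sign_off())"
```

```text
the job is handed in; nothing more can be done
None
```

I handed the job in: the cup is in the pocket, the arm is at its stop, and the handle appears to have clicked once (judged from its 29° jump; clamp force not measured), with no other cup or the bottle touched.

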